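# Lock the die and hold the punch arm level over it

## Task

Set up the forming tool: put the steel die into the square pocket of the blue die holder so that it sits fully down with its round recess up, let go of it, and then swing the red lever fully shut over it. Then pick up the green punch arm by its balance point, the brass band on the bar, and finish while holding it: level, its punch pointing down and centred about 5 cm above the recess of the locked die, touching neither die nor holder. Keep the punch arm roughly level the whole time and leave the other things on the bench where they are.

Things in the scene. Friction and masses are not known exactly. Their poses are not given: they have to be found in the camera images.
- die_holder: blue steel plate fixed to the bench, 100 (its x) x 170 (its y) x 22 mm high; origin at the centre of its underside, z up; position and yaw vary. Square pocket 50 x 50 mm, 16 mm deep (floor 6 mm above the bench), mouth chamfered 3 mm, centred at y = -30 mm. The lever's pivot post (26 mm wide at its foot, 18 mm above) is at y = +35 mm
- pocket (a point): centre of the pocket's floor, axes as the holder's
- lock_lever (a joint): red lever, vertical axis, stays where left: 0 = open (handle along the holder's -x, nose along +x), 1.571 = fully shut (handle along +y, nose along -y, 7 mm over the edge of the die). Grows as it turns clockwise seen from above. Starts at 0 to 0.35. About 2 N at the knob moves it. Bar 10 mm thick, underside 52 mm above the bench (2 mm above a seated die); nose 49 mm long from the pivot
- lever_pivot (a point): point on the lever's vertical pivot axis, at the height of the lever's underside, axes as the holder's
- lever_knob (a point): middle (14 mm below the top) of the black upright round knob at the end of the lever's handle, 18 mm in diameter, 28 mm tall, top 90 mm above the bench; 85 mm from the pivot axis
- die_block: loose square steel die, 46 x 46 x 44 mm high, about 0.35 kg, top with a round recess 28 mm wide, 9 mm deep, foot rounded 2 mm; starts upright on the bench, recess up; origin at the centre of its underside, x and y square to its sides, z up. Seated in the pocket (2 mm play each side, any quarter turn) its origin is 6 mm and its top 50 mm above the bench
- die_top (a point): centre of the die's upper face, at the mouth of the recess, 44 mm above its origin
- punch_arm: loose, about 0.5 kg, lies on punch and tail foot, head to the right (-y): heavy dark round head 44 mm wide (18-54 mm above the underside), bright 24 mm punch below it, green bar 16 x 16 mm (26-42 mm up), 24 mm round tail foot 44 mm high. Origin below the balance point, at underside height; x along the bar to the tail, z up. Head axis at x = -55 mm, tail at +127; bar free from -33 to +115
- balance_mark (a point): balance point (centre of mass along the bar): middle of the bar at the 6 mm wide brass band, 34 mm above the underside; axes as punch_arm's
- punch_face (a point): centre of the punch's lower face
- wax_block: bystander: yellow-brown wax block 30 x 46 x 19 mm on the bench; it and the die may have changed places; origin at the centre of its underside
- loupe: bystander: small white and black loupe, 25 x 30 x 13 mm, at the back of the bench
- parts_tin: bystander: small round grey tin, 51 mm wide, 20 mm high, behind the middle of the bench
- cuff_3: bystander: open ladder-pattern metal cuff bracelet, 57 x 65 x 15 mm, lying flat behind the punch arm's head
Things that resemble listed ones, but are neither listed nor needed, are in the scene too. Several things have the shape of the die_block; the one meant has the colours described above.

How it is judged:
By the outcome, as a careful person would: the job done as asked, in the order asked, and still so for the second after the job is handed in, while the arm keeps its last pose, push and grip.
It also fails if it takes over 61 s, if anything falls off the work surface, if the arm or the gripper's body presses on something with over 40 N, if the wrist force passes 120 N, or if a joint passes its speed limit or range.

## Robot

A 6-joint arm with a two-finger parallel gripper is mounted at the origin on a cart in front of the work surface, level with it; the furniture and walls round the work are solid. World frame = base frame: x ahead of the robot, y to its left, z up, the work surface at z = 0. Lengths are in mm, angles in rad, forces in N, time in s.
With the tool pointing down it reaches from about 275 to 750 mm from the base axis. Payload 10.2 kg.
Tool frame: the origin (TCP) lies at the centre of the arm's flange, where the gripper is bolted on; the fingertips stand 173 mm ahead of it and the grasp point (between the pads) lies 155 mm ahead of it; z points along the fingers, y is the line along which they close (so a half turn about z gives the same grasp; the last joint's range is limited). The gripper opens to 85 mm and grips with 20 to 120 N. Pads are 22 mm wide; open, the fingers measure 114 mm over their backs; the gripper's body (76 mm by 85 mm) begins 54 mm behind the grasp point. The pads swing forward as they close: fully open they stand 13 mm farther back than shut.
Start: joints at [1.083, 0.313, 1.498, -0, 1.331, -0.223], TCP at [137.414, 506.705, 404.694] pointing down, gripper open.
Joint ranges: [-2.94, 2.94], [-0.97, 2.17], [0.19, 2.56], [-1.23, 4.37], [0.02, 3.11], [-2.88, 2.88]. Speed limits (rad/s): [2.39, 2.39, 3.01, 3.14, 3.14, 3.14].

## Interface

Orientations are given as a unit quaternion [w, x, y, z].
In Python, from rig import status, capture, camera_info, ticket gives the robot as it stands.
- The arm moves only by the shell command python3 -m crank 'ROWS' [FORCE]. ROWS is JSON, a list of rows, each a list of 7 numbers: the shift along the tool's x, y, z as a fraction of full scale, then the turn, a rotation vector about the tool's x, y, z as a fraction of full scale, then the closure, from 0 (fully open) to 1 (shut). A call has 1 to 12 rows; each row is the pose to reach, as a shift and turn from the pose commanded when the call began, along the tool's axes at that moment; what a row does not reach only later rows make up. Full scale, the value 1, is 0.1 m for a shift and 45 degrees for a turn. A row lasts 1/10 s, in which the tool goes at most 50 mm and 8.59 degrees, less where a joint would pass 70% of its speed; a pose out of reach is approached as far as the arm can. A call with a number of a shift or a turn outside -1 to 1 is refused whole. A call with a gripper value outside its range is refused whole. The fingers move at their own pace and stop on an object; FORCE is the grip in N (left out, the last holds). Time passes only in rows, so rows that repeat a pose let the fingers close. It gives the time, the measured TCP pose, the force, the opening and the grip force at its end, in the units of the state.
- status.sense(): the state, without advancing time (a new reading comes with each control period).
- capture(name): name is "scene" or "top" or "wrist"; returns (picture, depth): 420x560x3 uint8, red, green, blue; 420x560 float32, mm along the optical axis (not along the pixel's ray), 0 where there is no reading.
- camera_info(name): a dict with "K" (3x3 intrinsics, pixels), "camera_from_world" (4x4, takes a point from world to camera coordinates). Camera axes: x right, y up, looking along -z (the intrinsics and any distortion apply to the point x, -y, -z); pixel columns grow to the right and rows downward; lengths in mm; the calibration is good to about 2 mm. A picture is of the moment at which its call begins: read the wrist's pose just before it. camera_info takes no time and is no camera call; for the wrist camera it gives the pose at the moment of the call.
- ticket.finish_job(): hands the job in; it is judged then, once.
The state is a dict: "time_s": time; "joints": joint angles; "dq": joint speeds; "tau": joint torques, N m; "eef_pos": TCP position; "ee_rot": TCP orientation; "force": force on the tool from outside, world axes, zero at the start; "wrist_torque": the same for the moment, N m; "grip_width": opening from 0.0 (shut) to 1.0 (fully open); "grip_force": force on a finger pad.
Only numpy, scipy, OpenCV 4.12 (cv2) and the standard library are available. Lean on these libraries where they do the work, as an engineer would, in place of code of your own. Each camera call takes 0.05 s, during which the arm holds its last target. There are 200 camera calls.

## Working session

There is one attempt and no reset: what is moved stays moved. The work goes in short steps, Python scripts to look and compute and a shell command to move; the robot and the scene stay as the last step left them, time stands still between calls to the robot, and variables do not carry over. Pictures are saved under pics/ and viewed, at most 11 in all, crops included, and the job is handed in when it is done.

```bash
mkdir -p pics; ls; python3 - <<'E'
from rig import status,capture,camera_info
import cv2,numpy as np
print(status.sense())
for n in("scene","top"):
    p,d=capture(n);cv2.imwrite(f"pics/{n}0.png",p[:,:,::-1]);np.save(f"pics/{n}0.npy",d)
    print(camera_info(n))
E
```

```text
pics
{'time_s': 0.0, 'joints': array([ 1.08260725e+00,  3.13460882e-01,  1.49846058e+00, -1.42177401e-05,
        1.33103136e+00, -2.23414268e-01]), 'dq': array([ 1.27938448e-03, -4.79673269e-04,  5.82148974e-04, -5.79614983e-04,
        3.02744642e-03, -9.52558355e-05]), 'tau': array([ 3.00468118e-04, -4.12269187e+01, -2.59737110e+01, -2.03476702e-04,
        4.26115395e-03,  4.36753908e-05]), 'eef_pos': array([137.38737364, 506.65956148, 404.1205177 ]), 'ee_rot': array([-2.30428754e-04,  1.31999320e-01,  9.91249573e-01, -6.39890784e-04]), 'force': array([-0.18619307, -0.08607505,  0.33207219]), 'wrist_torque': array([ 0.00450163, -0.02372302, -0.00661966]), 'grip_force': 0.0, 'grip_width': 1.000068160831164}
{'K': array([[537.89462953,   0.        , 283.35483939],
       [  0.        , 537.89462953, 207.49089965],
       [  0.        ,   0.        ,   1.        ]]), 'camera_from_world': array([[-8.95296150e-01, -4.45187922e-01, -1.58908023e-02,
         5.75717643e+02],
       [ 3.35673184e-01, -6.97648738e-01,  6.32937400e-01,
        -2.19238207e+02],
       [-2.92862284e-01,  5.61332301e-01,  7.74039876e-01,
        -1.01821146e+03],
       [ 0.00000000e+00,  0.00000000e+00,  0.00000000e+00,
         1.00000000e+00]])}
{'K': array([[508.68230593,   0.        , 284.91097049],
       [  0.        , 508.68230593, 204.44247946],
       [  0.        ,   0.        ,   1.        ]]), 'camera_from_world': array([[-4.54004012e-02, -9.98958723e-01,  4.50253585e-03,
         7.72024940e+01],
       [ 9.74569960e-01, -4.33010281e-02,  2.19859987e-01,
        -6.09049089e+02],
       [-2.19436087e-01,  1.43697678e-02,  9.75521047e-01,
        -1.14697658e+03],
       [ 0.00000000e+00,  0.00000000e+00,  0.00000000e+00,
         1.00000000e+00]])}
```

View pics/top0.png

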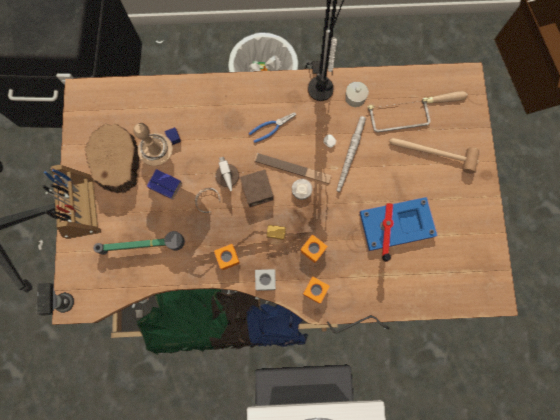

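View pics/scene0.png

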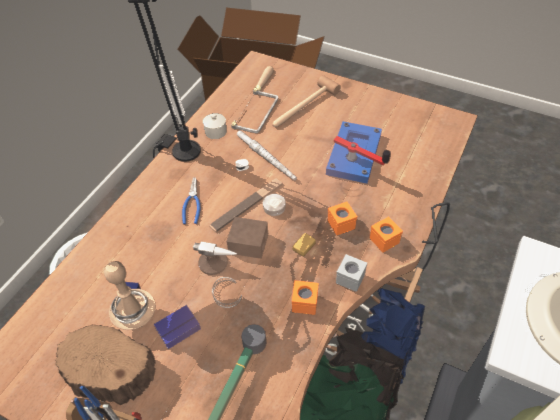

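Seen in the top view: grey die at (265,280). Orange look-alikes are at (227,257), (314,248) and (316,290). The wax is at (276,232), the blue holder at (398,224) with the red lever's knob at (387,257), and the punch arm runs from head (175,241) to tail (100,248). Only the grey cube matches "steel". I'll confirm that in a crop and measure.

```bash
cat > h.py <<'E'
import numpy as np,cv2
from rig import status,capture,camera_info
def cloud(n,d,ci):
    K=ci["K"];T=np.linalg.inv(ci["camera_from_world"])
    v,u=np.mgrid[:d.shape[0],:d.shape[1]]
    P=np.stack([(u-K[0,2])/K[0,0]*d,-(v-K[1,2])/K[1,1]*d,-d,np.ones_like(d)],-1)
    W=(P@T.T)[...,:3]; W[d<=0]=np.nan
    return W
def shot(n,name):
    ci=camera_info(n);p,d=capture(n);cv2.imwrite(f"pics/{name}.png",p[:,:,::-1]);return p,d,cloud(n,d,ci),ci
def proj(ci,X):
    c=ci["camera_from_world"]@np.append(X,1);K=ci["K"];return K[0,2]+K[0,0]*c[0]/-c[2],K[1,2]-K[1,1]*c[1]/-c[2]
def rect(q):
    r=cv2.minAreaRect(q.astype(np.float32));return [np.round(r[0],1),np.round(r[1],1),round(r[2],1)]
E
python3 - <<'E'
from h import *
C={}
for n in("top","scene"):
    p=cv2.imread(f"pics/{n}0.png");d=np.load(f"pics/{n}0.npy");ci=camera_info(n);W=cloud(n,d,ci)
    hsv=cv2.cvtColor(p,cv2.COLOR_BGR2HSV);H,S,V=hsv[...,0].astype(int),hsv[...,1].astype(int),hsv[...,2].astype(int);Z=W[...,2]
    print(n,"bench z",np.nanmedian(Z[(abs(Z)<15)]))
    def box(u,v,r): 
        m=np.zeros(Z.shape,bool);m[v-r:v+r,u-r:u+r]=1;return m
    B={"top":dict(die=(265,280),hold=(398,224),punch=(140,243)),"scene":dict(die=(351,273),hold=(355,152),punch=(240,370))}[n]
    def rep(k,m):
        q=W[m]; q=q[~np.isnan(q).any(1)]; print(k,len(q),"z",np.round(np.percentile(q[:,2],[5,50,95]),1),"mean",np.round(q.mean(0),1),rect(q[:,:2]))
    b=box(*B["die"],20); rep("die top",b&(Z>38)&(Z<52)&(S<70))
    b=box(*B["hold"],46); blue=b&(H>95)&(H<125)&(S>100)
    rep("holder top",blue&(Z>15)&(Z<28)); rep("floor",blue&(Z>2)&(Z<10)&box({"top":411,"scene":362}[n],{"top":220,"scene":140}[n],25))
    red=b&((H<8)|(H>172))&(S>150); rep("lever",red&(Z>50)); rep("knob",b&(V<60)&(Z>75)&(Z<100))
    b=box(*B["punch"],49); rep("green",b&(H>65)&(H<95)&(S>80)&(Z>34)&(Z<50)); rep("head",b&(Z>48)&(Z<62)&(S<110))
    rep("brass",b&(H>12)&(H<35)&(S>80)&(Z>34)&(Z<50))
    c=p[B["die"][1]-60:B["die"][1]+40,B["die"][0]-65:B["die"][0]+65];C[n]=cv2.resize(c,(400,308),interpolation=3)
cv2.imwrite("pics/crop.png",np.hstack([C["top"],C["scene"]]))
E
```

```text
top bench z -1.1621902865688298
die top 279 z [39.4 42.9 46.8] mean [438.6 106.2  43. ] [array([439.6, 105.8]), array([45.2, 46.9]), 88.4]
holder top 1854 z [17.  20.9 24.9] mean [ 561.5 -225.1   20.8] [array([ 563.3, -227. ]), array([ 99.4, 170.8]), 9.5]
floor 321 z [2.5 5.3 9. ] mean [ 569.8 -258.7    5.4] [array([ 557.3, -260.8]), array([75.2, 48.1]), 9.2]
lever 315 z [56.4 60.8 64.5] mean [ 544.8 -189.8   61. ] [array([ 541.9, -190.6]), array([ 22.2, 130.9]), 81.7]
knob 39 z [78.9 88.  91.2] mean [ 473.3 -175.9   87.4] [array([ 474.1, -176.7]), array([12.7, 15.2]), 41.8]
green 298 z [36.7 40.4 44.7] mean [536.  419.6  40.5] [array([536.4, 416.5]), array([ 13.7, 142. ]), 3.4]
head 250 z [49.  52.3 55.7] mean [541.5 320.8  52.5] [array([542.1, 320.5]), array([41.5, 41.5]), 3.4]
brass 40 z [35.  40.8 49.1] mean [559.8 481.   40.9] [array([542.4, 440. ]), array([189.7,  74.8]), 74.9]
scene bench z 0.43706012973535735
die top 410 z [39.4 43.8 46.5] mean [440.1 106.2  43.6] [array([440.3, 104.2]), array([50.2, 47. ]), 88.0]
holder top 1035 z [19.4 22.5 25.8] mean [ 556.  -220.6   22.5] [array([ 563.6, -227.7]), array([ 97.3, 174.6]), 10.3]
floor 79 z [4.4 6.7 9.1] mean [ 563.2 -269.9    6.8] [array([ 566.2, -267.2]), array([36. , 29.2]), 8.1]
lever 232 z [57.7 62.2 65.3] mean [ 537.5 -187.2   62. ] [array([ 541.9, -188. ]), array([ 18.9, 131. ]), 80.8]
knob 28 z [75.5 82.4 88.3] mean [ 473.8 -171.4   82.3] [array([ 473.9, -170.7]), array([11.9,  6.3]), 15.8]
green 50 z [39.  41.5 43.7] mean [542.  366.3  41.5] [array([543.6, 372.1]), array([33.3,  9.6]), 79.8]
head 453 z [49.9 53.6 56.3] mean [542.  321.3  53.5] [array([542.5, 320.1]), array([43. , 42.5]), 87.1]
brass 16 z [38.1 41.3 43.1] mean [538.6 374.5  41.1] [array([540.3, 373.9]), array([15.6,  3.3]), 0.5]
```

View pics/crop.png

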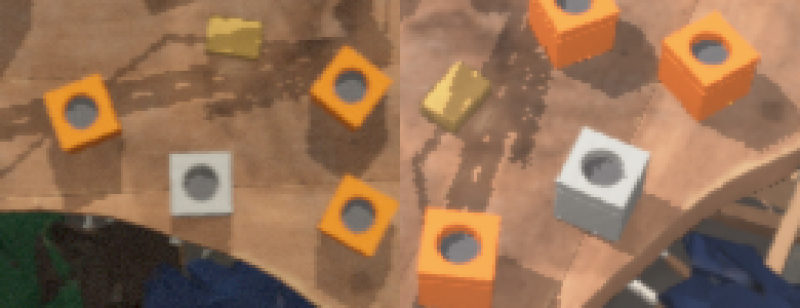

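The crop confirms it: of four cubes of this shape, only the one at top (265,280) / scene (351,273) is bare grey steel with its recess up. The other three are orange. Both cameras agree to within about 1 mm, so I'll move above the die now.

```bash
cat >> h.py <<'E'
from scipy.spatial.transform import Rotation as Ro
def go(P,ang):
    "rows needed: grasp point P (world mm), tool y at world angle ang (deg), tool down"
    s=status.sense();q=s["ee_rot"];R=Ro.from_quat(q[[1,2,3,0]]).as_matrix()
    a=np.radians(ang);y=np.array([np.cos(a),np.sin(a),0]);z=np.array([0,0,-1.]);G=np.column_stack([np.cross(y,z),y,z])
    sh=R.T@(np.array(P)+[0,0,155]-s["eef_pos"])/100
    tu=Ro.from_matrix(R.T@G).as_rotvec(degrees=True)/45
    print("t",round(s["time_s"],2),"tcp",np.round(s["eef_pos"],1),"w",round(s["grip_width"],3),"F",np.round(s["force"],1),"shift",np.round(sh,3),"turn",np.round(tu,3))
E
python3 -m crank '[[-0.95,-0.75,0,0,0,0.85,0],[-0.95,-0.75,0,0,0,0.85,0],[-0.95,-0.75,0,0,0,0.85,0],[-0.95,-0.75,0,0,0,0.85,0],[-0.95,-0.75,0,0,0,0.85,0]]'
python3 -m crank '[[-0.9,0,0,0,0,0.85,0],[-0.9,0,0,0,0,0.85,0],[-0.9,0,0,0,0,0.85,0],[-0.9,0,0,0,0,0.85,0],[-0.9,0,0,0,0,0.85,0]]'
python3 -m crank '[[-0.77,0.59,0,0,0,0,0],[-0.77,0.59,0,0,0,0,0],[-0.77,0.59,0,0,0,0,0]]'
python3 -m crank '[[-0.77,0.59,0,0,0,0,0],[-0.77,0.59,0,0,0,0,0],[-0.77,0.59,0,0,0,0,0]]'
python3 -m crank '[[-0.77,0.59,0,0,0,0,0],[-0.77,0.59,0,0,0,0,0],[-0.77,0.59,0,0,0,0,0],[-0.77,0.59,0,0,0,0,0]]'
python3 - <<'E'
from h import *
go([440,105.7,150],-1.8)
p,d,W,ci=shot("wrist","w1")
np.save("pics/w1.npy",W);print(ci, proj(ci,[440,105.7,44]))
Z=W[...,2];print(np.nanmedian(Z[abs(Z)<15]))
go([440,105.7,150],-1.8)
E
```

```text
time_s: 0.6
eef_pos: [210.0, 408.9, 404.6]
ee_rot: [-0.0, 0.452, 0.892, -0.0]
force: [-0.1, -0.2, -0.6]
grip_width: 1.003
grip_force: 0.0
time_s: 1.1
eef_pos: [263.3, 336.9, 404.5]
ee_rot: [-0.0, 0.719, 0.695, -0.0]
force: [0.9, -1.5, -0.7]
grip_width: 1.001
grip_force: 0.0
time_s: 1.4
eef_pos: [322.1, 255.5, 404.5]
ee_rot: [0.0, 0.719, 0.695, -0.0]
force: [0.4, 0.6, 0.6]
grip_width: 1.0
grip_force: 0.0
time_s: 1.7
eef_pos: [378.6, 177.0, 404.4]
ee_rot: [0.0, 0.719, 0.695, -0.0]
force: [-0.2, 0.1, -0.8]
grip_width: 1.001
grip_force: 0.0
time_s: 2.1
eef_pos: [433.2, 101.4, 404.3]
ee_rot: [-0.001, 0.718, 0.696, -0.0]
force: [0.1, 0.2, 0.3]
grip_width: 0.995
grip_force: 0.0
t 2.1 tcp [433.2 101.4 404.3] w 0.995 F [0.1 0.2 0.3] shift [0.045 0.068 0.993] turn [-0.002 -0.001  0.001]
{'K': array([[330.83768976,   0.        , 271.30075698],
       [  0.        , 330.83768976, 215.226891  ],
       [  0.        ,   0.        ,   1.        ]]), 'camera_from_world': array([[ 9.99540587e-01, -3.02865016e-02, -1.15863486e-03,
        -4.29347459e+02],
       [ 2.84609271e-02,  9.51062220e-01, -3.07685928e-01,
        -6.92575071e+01],
       [ 1.04206642e-02,  3.07511597e-01,  9.51487271e-01,
        -4.14724473e+02],
       [ 0.00000000e+00,  0.00000000e+00,  0.00000000e+00,
         1.00000000e+00]])} (np.float64(278.39315623033), np.float64(185.41691481830642))
-0.6152143226694875
t 2.15 tcp [432.8 101.9 404.5] w 1.001 F [-0.9 -0.1  0.7] shift [0.039 0.071 0.995] turn [-0.001 -0.001  0.003]
```

View pics/w1.png

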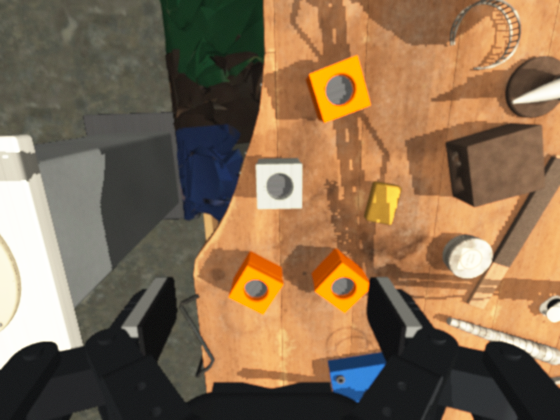

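The wrist view shows the grey die's top centred at about (279,183), against a predicted (278,185). Next I'll refine the position from the wrist depth, then descend.

```bash
python3 - <<'E'
from h import *
W=np.load("pics/w1.npy");p=cv2.imread("pics/w1.png");S=cv2.cvtColor(p,cv2.COLOR_BGR2HSV)[...,1]
m=np.zeros(S.shape,bool);m[150:220,245:315]=1
m&=(W[...,2]>39)&(W[...,2]<49)&(S<70);q=W[m];print(len(q),np.median(q,0),rect(q[:,:2]),np.percentile(q[:,0],[1,99]).mean(),np.percentile(q[:,1],[1,99]).mean())
go([440,105.7,39],-1.8)
E
python3 -m crank '[[0.04,0.07,1,0,0,0,0],[0.04,0.07,1,0,0,0,0],[0.04,0.07,1,0,0,0,0]]'
python3 -m crank '[[0,0,0.5,0,0,0,0],[0,0,0.5,0,0,0,0]]'
python3 - <<'E'
from h import *
go([440,105.7,39],-1.8)
E
```

```text
1475 [440.14930582 105.42499118  43.23335559] [array([440.4, 104.2]), array([46.3, 45.6]), 89.4] 440.4992074116136 104.33888237127859
t 2.15 tcp [432.8 101.9 404.5] w 1.001 F [-0.9 -0.1  0.7] shift [0.039 0.072 2.105] turn [-0.001 -0.001  0.003]
time_s: 2.45
eef_pos: [438.6, 106.3, 300.4]
ee_rot: [-0.004, 0.717, 0.697, -0.004]
force: [-0.1, -0.9, 0.4]
grip_width: 1.001
grip_force: 0.0
time_s: 2.65
eef_pos: [439.3, 105.7, 252.9]
ee_rot: [-0.003, 0.717, 0.697, -0.002]
force: [-0.8, -0.0, 0.7]
grip_width: 1.0
grip_force: 0.0
t 2.65 tcp [439.3 105.7 252.9] w 1.0 F [-0.8 -0.   0.7] shift [0.    0.011 0.589] turn [-0.009 -0.     0.005]
```

```bash

python3 -m crank '[[-0.01,0.01,0.4,0,0,0,0],[-0.01,0.01,0.58,0,0,0,0],[-0.01,0.01,0.58,0,0,0,0]]'
python3 -m crank '[[0,0,0,0,0,0,0.4],[0,0,0,0,0,0,1],[0,0,0,0,0,0,1],[0,0,0,0,0,0,1],[0,0,0,0,0,0,1],[0,0,0,0,0,0,1],[0,0,0,0,0,0,1]]' 50
python3 -m crank '[[0,0,-0.3,0,0,0,1],[0,0,-0.8,0,0,0,1],[0,0,-0.8,0,0,0,1]]'
python3 - <<'E'
from h import *
go([568.4,-256.9,120],9.6)
E
```

```text
time_s: 2.95
eef_pos: [441.6, 104.3, 197.8]
ee_rot: [-0.0, 0.717, 0.697, -0.0]
force: [-0.3, 0.2, 0.4]
grip_width: 0.998
grip_force: 0.0
time_s: 3.65
eef_pos: [441.8, 104.0, 198.5]
ee_rot: [0.001, 0.717, 0.697, 0.001]
force: [-2.3, 0.8, 12.5]
grip_width: 0.526
grip_force: 50.7
time_s: 3.95
eef_pos: [442.4, 104.0, 282.3]
ee_rot: [0.004, 0.717, 0.697, 0.004]
force: [0.1, 0.3, -3.4]
grip_width: 0.527
grip_force: 54.8
t 3.95 tcp [442.4 104.  282.3] w 0.527 F [ 0.1  0.3 -3.4] shift [-3.571  1.362  0.087] turn [ 0.014  0.001 -0.25 ]
```

```bash

python3 -m crank '[[-0.4,0.15,-0.2,0,0,0,1],[-0.9,0.35,-0.3,0,0,0,1],[-0.9,0.35,-0.3,0,0,0,1]]'
python3 -m crank '[[-0.4,0.15,0,0,0,-0.1,1],[-0.9,0.35,0,0,0,-0.2,1],[-0.9,0.35,0,0,0,-0.25,1]]'
python3 -m crank '[[-0.4,0.1,0,0,0,0,1],[-0.85,0.2,0,0,0,0,1],[-0.85,0.2,0,0,0,0,1]]'
python3 -m crank '[[-0.4,0.1,0,0,0,0,1],[-0.7,0.2,0,0,0,0,1],[-0.7,0.2,0,0,0,0,1],[-0.7,0.2,0,0,0,0,1]]'
python3 - <<'E'
from h import *
go([568.4,-256.9,120],9.6)
p,d,W,ci=shot("wrist","w2");np.save("pics/w2.npy",W)
p,d,W,ci=shot("top","t2");np.save("pics/t2.npy",W)
E
```

```text
time_s: 4.25
eef_pos: [475.0, 9.3, 308.0]
ee_rot: [0.002, 0.719, 0.695, 0.001]
force: [-0.5, 1.0, -3.4]
grip_width: 0.526
grip_force: 54.7
time_s: 4.55
eef_pos: [507.0, -81.9, 306.4]
ee_rot: [0.001, 0.646, 0.763, -0.0]
force: [-0.5, 1.1, -2.7]
grip_width: 0.524
grip_force: 54.6
time_s: 4.85
eef_pos: [540.7, -162.4, 306.0]
ee_rot: [0.001, 0.647, 0.762, -0.0]
force: [-0.9, 1.0, -3.6]
grip_width: 0.526
grip_force: 54.6
time_s: 5.25
eef_pos: [571.2, -224.0, 305.7]
ee_rot: [-0.001, 0.646, 0.764, -0.0]
force: [-0.2, 0.4, -3.6]
grip_width: 0.523
grip_force: 54.7
t 5.25 tcp [ 571.2 -224.   305.7] w 0.523 F [-0.2  0.4 -3.6] shift [-0.321 -0.081  0.307] turn [-0.002 -0.002 -0.001]
```

View pics/w2.png

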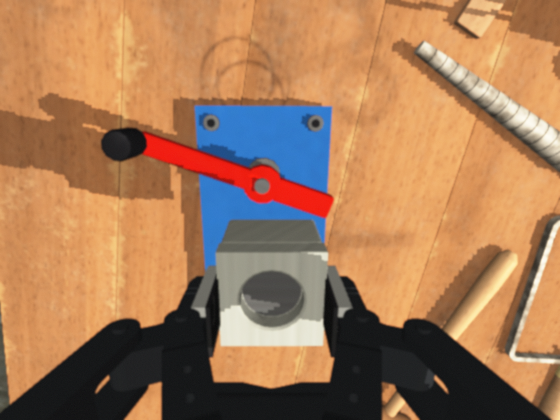

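The wrist view shows the die held squarely, with its recess at (272,297), next to the holder and lever (pivot at (262,186), knob at (124,144)). I'll measure the die's tilt and the offset between die and holder.

```bash
python3 - <<'E'
from h import *
for n in("w2","t2"):
    W=np.load(f"pics/{n}.npy");p=cv2.imread(f"pics/{n}.png");hs=cv2.cvtColor(p,cv2.COLOR_BGR2HSV).astype(int);H,S,V=[hs[...,i] for i in range(3)]
    Z=W[...,2];near=(abs(W[...,0]-565)<120)&(abs(W[...,1]+215)<120)
    b=near&(H>95)&(H<125)&(S>100)&(Z>14)&(Z<30);q=W[b]
    a=np.radians(9.6);R=np.array([[np.cos(a),np.sin(a)],[-np.sin(a),np.cos(a)]])  # world->local
    L=(q[:,:2]-[563.4,-227.3])@R.T
    print(n,"holder z",np.median(q[:,2]),"local x 1/99%",np.percentile(L[:,0],[.5,99.5]),"y",np.percentile(L[:,1],[.5,99.5]),rect(q[:,:2]))
    # yaw: slope of left/right edges
    e=[];ys=np.arange(20,80,6)
    for y in ys:
        s=L[abs(L[:,1]-y)<3,0]; e.append([s.min(),s.max()] if len(s)>3 else [np.nan]*2)
    e=np.array(e);k=~np.isnan(e[:,0]);print(" edge slopes deg",[np.degrees(np.polyfit(ys[k],e[k,i],1)[0]) for i in(0,1)])
    lv=near&((H<8)|(H>172))&(S>150)&(Z>54)&(Z<70);print(" lever",rect(W[lv][:,:2]),np.median(Z[lv]))
    kn=near&(V<70)&(Z>84)&(Z<98)&(W[...,0]<500)
    if kn.sum()>5: print(" knob",rect(W[kn][:,:2]),np.median(Z[kn]))
    if n=="w2":
        m=(S<70)&(V>120)&near&(Z>140)&(Z<165);m[:248]=0;m[350:]=0;m[:,:215]=0;m[:,330:]=0
        q=W[m];c=q.mean(0);A=np.c_[q[:,:2]-c[:2],np.ones(len(q))];s=np.linalg.lstsq(A,q[:,2],rcond=None)[0]
        print(" die top",len(q),c,"tilt deg",np.degrees(s[:2]),rect(q[:,:2]),"z",np.median(q[:,2]))
E
```

```text
w2 holder z 21.307691928280548 local x 1/99% [-48.00358973  50.52581976] y [-40.74395896  82.999638  ] [array([ 561.6, -209.5]), array([ 99.6, 130.4]), 9.4]
 edge slopes deg [np.float64(-6.3517398592433185), np.float64(0.48700662249014764)]
 lever [array([ 542.2, -191.9]), array([ 24.9, 131.7]), 83.6] 61.14998820755329
 knob [array([ 476.5, -179.1]), array([16.3, 16.6]), 70.2] 88.91052475718936
 die top 7386 [ 570.24873347 -222.68269896  150.11374417] tilt deg [0.26602333 0.8470509 ] [array([ 570.7, -223.3]), array([49.5, 47.4]), 9.2] z 150.37794492162243
t2 holder z 20.800571601569345 local x 1/99% [-47.81342683  48.88927328] y [24.04947188 85.61386785] [array([ 554.3, -173.2]), array([99.2, 61.7]), 8.4]
 edge slopes deg [np.float64(-97.03533350740757), np.float64(0.6612124610416042)]
 lever [array([ 600.9, -194.3]), array([ 5.4, 14.4]), 58.5] 61.78333539906407
```

```bash

python3 -m crank '[[-0.5,-0.02,0,0,0,0,1],[-0.8,-0.02,0,0,0,0,1],[-0.8,-0.02,0,0,0,0,1],[-0.8,-0.02,0,0,0,0,1]]'
python3 - <<'E'
from h import *
go([568.4,-256.9,120],9.6)
p,d,W,ci=shot("wrist","w3");np.save("pics/w3.npy",W);np.save("pics/w3ci.npy",ci["camera_from_world"])
print(proj(ci,[568.4,-256.9,6]))
hs=cv2.cvtColor(p,cv2.COLOR_RGB2HSV).astype(int);H,S,V=[hs[...,i] for i in range(3)];Z=W[...,2]
near=(abs(W[...,0]-565)<120)&(abs(W[...,1]+215)<120)
b=near&(H>95)&(H<125)&(S>100)
a=np.radians(9.6);R=np.array([[np.cos(a),np.sin(a)],[-np.sin(a),np.cos(a)]])
L=(W[...,:2]-[563.4,-227.3])@R.T
t=b&(Z>14)&(Z<30);f=b&(Z<11)&(Z>1)&(abs(L[...,0])<35)&(abs(L[...,1]+30)<35)
print("top",rect(W[t][:,:2]),np.percentile(L[t],[.5,99.5],axis=0),"floor",f.sum(),rect(W[f][:,:2]),np.percentile(L[f],[2,98],axis=0),np.median(Z[f]),np.median(Z[t]))
m=(S<70)&(V>120)&(Z>140)&(Z<165);m[:248]=0;m[350:]=0;m[:,:215]=0;m[:,330:]=0
print("die",rect(W[m][:,:2]),np.median(Z[m]))
E
```

```text
time_s: 5.75
eef_pos: [582.6, -302.9, 306.4]
ee_rot: [-0.001, 0.646, 0.764, 0.0]
force: [0.7, 0.7, -2.5]
grip_width: 0.525
grip_force: 54.7
t 5.75 tcp [ 582.6 -302.9  306.4] w 0.525 F [ 0.7  0.7 -2.5] shift [ 0.477 -0.063  0.314] turn [-0.001 -0.001 -0.   ]
(np.float64(263.804434321783), np.float64(149.57303508484713))
top [array([ 565.8, -234.9]), array([ 99.7, 156.9]), 9.4] [[-48.03217842 -83.89509146]
 [ 50.38775889  69.90685753]] floor 3997 [array([ 570.1, -258.8]), array([50.2, 50. ]), 9.3] [[-23.21226781 -56.67383738]
 [ 25.66762767  -7.98930099]] 5.323623861215083 21.270308005481382
die [array([ 582.7, -302.8]), array([50.2, 47.5]), 9.5] 150.99915145564606
```

View pics/w3.png

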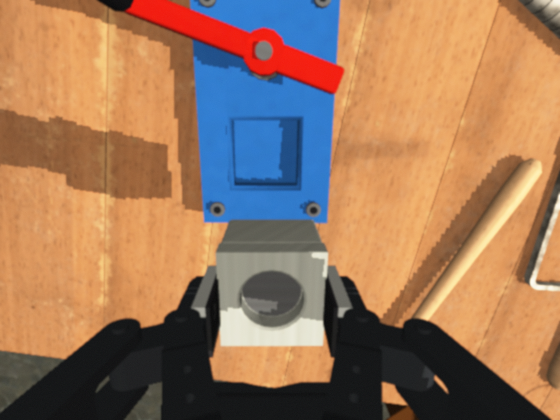

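The wrist view shows the empty pocket centred at (265,151), with its measured floor centre at (570.1,-258.8). The die coincides with the TCP, so the TCP target is (570,-258.9).

```bash

python3 -m crank '[[0.25,-0.03,0,0,0,0,1],[0.455,-0.05,0,0,0,0,1],[0.455,-0.05,0.4,0,0,0,1],[0.455,-0.05,0.74,0,0,0,1],[0.455,-0.05,0.74,0,0,0,1],[0.455,-0.05,0.74,0,0,0,1]]'
python3 - <<'E'
from h import *
go([570.0,-258.9,49.5],9.4)
E
```

```text
time_s: 6.4
eef_pos: [570.5, -258.7, 233.8]
ee_rot: [0.0, 0.645, 0.764, 0.0]
force: [0.0, -0.5, -2.0]
grip_width: 0.525
grip_force: 54.5
t 6.4 tcp [ 570.5 -258.7  233.8] w 0.525 F [ 0.  -0.5 -2. ] shift [-0.001 -0.005  0.293] turn [0.    0.    0.005]
```

```bash

python3 -m crank '[[0,-0.005,0.08,0,0,0,1],[0,-0.005,0.12,0,0,0,1],[0,-0.005,0.15,0,0,0,1],[0,-0.005,0.15,0,0,0,1]]'
python3 -m crank '[[0,0,0.03,0,0,0,1],[0,0,0.06,0,0,0,1],[0,0,0.06,0,0,0,1]]'
python3 - <<'E'
from h import *
go([570.0,-258.9,49.5],9.4)
E
```

```text
time_s: 6.8
eef_pos: [569.6, -259.6, 217.6]
ee_rot: [-0.0, 0.646, 0.764, -0.0]
force: [-0.5, 0.2, -2.4]
grip_width: 0.524
grip_force: 54.7
time_s: 7.1
eef_pos: [569.6, -259.5, 211.2]
ee_rot: [-0.0, 0.646, 0.764, -0.0]
force: [-0.8, -0.1, -2.9]
grip_width: 0.53
grip_force: 54.7
t 7.1 tcp [ 569.6 -259.5  211.2] w 0.53 F [-0.8 -0.1 -2.9] shift [0.005 0.005 0.067] turn [-0.001 -0.001  0.004]
```

```bash

python3 -m crank '[[0,0,0.03,0,0,0,1],[0,0,0.05,0,0,0,1],[0,0,0.06,0,0,0,1],[0,0,0.06,0,0,0,1]]'
python3 -m crank '[[0,0,0.01,0,0,0,1],[0,0,0.01,0,0,0,1]]'
```

```text
time_s: 7.5
eef_pos: [569.6, -259.5, 205.5]
ee_rot: [-0.0, 0.646, 0.764, -0.0]
force: [-0.2, 0.1, -3.4]
grip_width: 0.525
grip_force: 54.7
time_s: 7.7
eef_pos: [569.7, -259.5, 204.7]
ee_rot: [0.0, 0.646, 0.764, 0.0]
force: [-0.5, -0.5, -3.2]
grip_width: 0.526
grip_force: 54.7
```

```bash

python3 -m crank '[[0,0,0.01,0,0,0,1],[0,0,0.01,0,0,0,1]]'
python3 -m crank '[[0,0,0,0,0,0,0.3],[0,0,0,0,0,0,0],[0,0,0,0,0,0,0],[0,0,0,0,0,0,0]]'
python3 -m crank '[[0,0,-0.5,0,0,0,0],[0,0,-1,0,0,0,0],[0,0,-1,0,0,0,0]]'
python3 -m crank '[[-0.5,0,0,0,0,0,0],[-0.8,0,0,0,0,0,0],[-0.8,0,0,0,0,0,0],[-0.8,0,0,0,0,0,0]]'
python3 - <<'E'
from h import *
p,d,W,ci=shot("wrist","w4")
hs=cv2.cvtColor(p,cv2.COLOR_RGB2HSV).astype(int);S,V=hs[...,1],hs[...,2];Z=W[...,2]
m=(S<70)&(V>110)&(Z>42)&(Z<58)&(np.hypot(W[...,0]-570,W[...,1]+259)<34)
q=W[m];c=q.mean(0);s=np.linalg.lstsq(np.c_[q[:,:2]-c[:2],np.ones(len(q))],q[:,2],rcond=None)[0]
print(len(q),rect(q[:,:2]),np.median(q[:,2]),"tilt",np.degrees(s[:2]))
hs=hs;H=hs[...,0];kn=(V<70)&(Z>82)&(Z<98)&(W[...,0]<500)&(abs(W[...,1]+178)<25)
print("knob",kn.sum(),rect(W[kn][:,:2]) if kn.sum()>3 else 0)
near=(abs(W[...,0]-565)<120)&(abs(W[...,1]+215)<120);b=near&(H>95)&(H<125)&(S>100)&(Z>14)&(Z<30);print("plate z",np.median(Z[b]))
go([475,-177,120],80)
E
cp pics/w4.png /dev/null
```

```text
time_s: 7.9
eef_pos: [569.7, -259.5, 204.6]
ee_rot: [0.0, 0.646, 0.764, -0.0]
force: [-3.0, 1.1, 4.8]
grip_width: 0.526
grip_force: 55.4
time_s: 8.3
eef_pos: [569.7, -259.6, 203.7]
ee_rot: [0.0, 0.646, 0.764, 0.0]
force: [-0.4, 0.8, 0.2]
grip_width: 1.004
grip_force: 0.0
time_s: 8.6
eef_pos: [570.5, -260.0, 311.0]
ee_rot: [0.006, 0.646, 0.764, 0.001]
force: [1.2, 0.3, 0.3]
grip_width: 0.999
grip_force: 0.0
time_s: 9.0
eef_pos: [582.8, -338.7, 302.9]
ee_rot: [-0.0, 0.646, 0.763, 0.0]
force: [-0.1, 0.7, -0.2]
grip_width: 0.997
grip_force: 0.0
3975 [array([ 569.7, -259.6]), array([46.2, 45.8]), 9.7] 49.2903026995275 tilt [0.11467292 0.07823263]
knob 0 0
plate z 21.29529294697423
t 9.05 tcp [ 583.  -337.9  303.1] w 1.003 F [-0.7 -0.5  0.2] shift [ 1.767 -0.797  0.283] turn [ 0.000e+00 -1.000e-03 -1.565e+00]
```

View pics/w4.png

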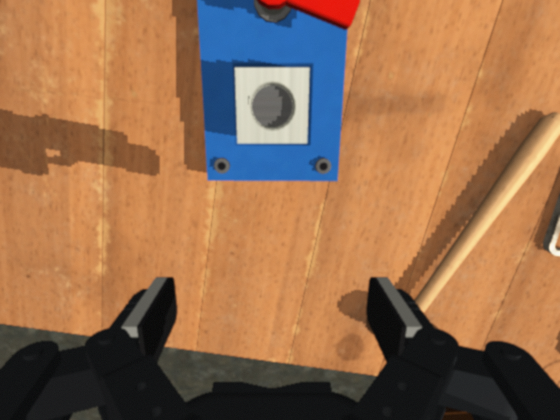

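The die is seated flat at (569.7,-259.6). Its top is 28 mm above the plate, and the recess shows at (272,105). Next is the lever: I'll cage the knob, found at (476.5,-179), with the tool's y axis at 45°.

```bash

python3 -m crank '[[0.3,-0.2,0,0,0,-0.15,0.5],[0.6,-0.4,0,0,0,-0.3,0.5],[0.9,-0.4,0,0,0,-0.5,0.5],[0.9,-0.4,0,0,0,-0.65,0.5],[0.9,-0.4,0,0,0,-0.79,0.5],[0.9,-0.4,0,0,0,-0.79,0.5]]'
python3 - <<'E'
from h import *
go([476.5,-179.1,84],45)
y=np.array([1,1])/2**.5;x=np.array([-1,1])/2**.5
p0=None
for th in [169.3,160,150,140,130,120,110,100,97,95]:
    k=np.array([559.4,-194.7])+85*np.array([np.cos(np.radians(th)),np.sin(np.radians(th))])
    if p0 is None:p0=k
    print(th,np.round(k,1),np.round([(k-p0)@x/100,(k-p0)@y/100],3))
E
```

```text
time_s: 9.65
eef_pos: [528.6, -255.1, 304.0]
ee_rot: [0.0, 0.381, 0.925, 0.0]
force: [0.3, -1.1, -0.3]
grip_width: 0.501
grip_force: 0.0
t 9.65 tcp [ 528.6 -255.1  304. ] w 0.501 F [ 0.3 -1.1 -0.3] shift [0.905 0.173 0.65 ] turn [0.    0.    0.006]
169.3 [ 475.9 -178.9] [0. 0.]
160 [ 479.5 -165.6] [0.068 0.12 ]
150 [ 485.8 -152.2] [0.119 0.259]
140 [ 494.3 -140.1] [0.145 0.405]
130 [ 504.8 -129.6] [0.145 0.553]
120 [ 516.9 -121.1] [0.119 0.699]
110 [ 530.3 -114.8] [0.068 0.838]
100 [ 544.6 -111. ] [-0.006  0.967]
97 [ 549.  -110.3] [-0.032  1.002]
95 [ 552. -110.] [-0.051  1.025]
```

```bash

python3 -m crank '[[0.45,0.1,0,0,0,0,0.5],[0.905,0.17,0,0,0,0,0.5],[0.905,0.17,0,0,0,0,0.5],[0.905,0.17,0.3,0,0,0,0.5],[0.905,0.17,0.65,0,0,0,0.5],[0.905,0.17,0.65,0,0,0,0.5],[0.905,0.17,0.65,0,0,0,0.5]]'
python3 -m crank '[[0,0,0,0,0,0,0.68],[0,0,0,0,0,0,0.68],[0,0,0,0,0,0,0.68]]' 30
python3 - <<'E'
from h import *
go([476.2,-179,84],45)
E
```

```text
time_s: 10.35
eef_pos: [476.8, -180.5, 239.4]
ee_rot: [0.0, 0.382, 0.924, 0.0]
force: [-0.3, -1.0, 0.7]
grip_width: 0.503
grip_force: 0.0
time_s: 10.65
eef_pos: [476.6, -180.5, 239.7]
ee_rot: [0.001, 0.382, 0.924, -0.0]
force: [-0.1, -0.2, 0.6]
grip_width: 0.318
grip_force: 0.0
t 10.65 tcp [ 476.6 -180.5  239.7] w 0.318 F [-0.1 -0.2  0.6] shift [0.014 0.008 0.007] turn [0.    0.002 0.003]
```

```bash

python3 -m crank '[[0.08,0.13,0,0,0,0,0.68],[0.13,0.27,0,0,0,0,0.68],[0.155,0.41,0,0,0,0,0.68],[0.155,0.56,0,0,0,0,0.68],[0.13,0.71,0,0,0,0,0.68],[0.08,0.85,0,0,0,0,0.68],[0.02,0.95,0,0,0,0,0.68],[0.02,0.95,0,0,0,0,0.68]]'
python3 -m crank '[[-0.02,0.03,0,0,0,0,0.68],[-0.03,0.06,0,0,0,0,0.68],[-0.03,0.06,0,0,0,0,0.68]]'
python3 - <<'E'
from h import *
go([545.5,-110.8,84],45)
p,d,W,ci=shot("top","t5")
hs=cv2.cvtColor(p,cv2.COLOR_RGB2HSV).astype(int);H,S=hs[...,0],hs[...,1];Z=W[...,2]
m=((H<8)|(H>172))&(S>150)&(Z>52)&(Z<70)&(abs(W[...,0]-560)<90)&(abs(W[...,1]+180)<100)
print(m.sum(),rect(W[m][:,:2]))
E
```

```text
time_s: 11.45
eef_pos: [543.4, -110.5, 238.6]
ee_rot: [0.001, 0.381, 0.925, 0.0]
force: [0.4, 0.3, 0.2]
grip_width: 0.32
grip_force: 0.0
time_s: 11.75
eef_pos: [548.5, -109.5, 238.7]
ee_rot: [0.0, 0.382, 0.924, 0.0]
force: [0.5, -0.6, -0.3]
grip_width: 0.32
grip_force: 0.0
t 11.75 tcp [ 548.5 -109.5  238.7] w 0.32 F [ 0.5 -0.6 -0.3] shift [ 0.012 -0.03  -0.003] turn [0.    0.    0.003]
0 [array([0., 0.]), array([0., 0.]), 0.0]
```

```bash

python3 -m crank '[[-0.017,0.024,0,0,0,0,0.68],[-0.017,0.024,0,0,0,0,0.68]]'
python3 -m crank '[[-0.017,0.024,0,0,0,0,0.68],[-0.017,0.024,0,0,0,0,0.68]]'
```

```text
time_s: 12.0
eef_pos: [551.3, -109.1, 238.7]
ee_rot: [-0.0, 0.382, 0.924, -0.0]
force: [-2.0, -1.0, -0.3]
grip_width: 0.322
grip_force: 0.8
time_s: 12.2
eef_pos: [553.0, -109.1, 238.3]
ee_rot: [-0.003, 0.381, 0.924, -0.001]
force: [-16.9, -5.3, 7.1]
grip_width: 0.325
grip_force: 7.5
```

The push force jumped to 17 N, so the lever is at its stop. I'll back off, lift and check.

```bash

python3 -m crank '[[0.017,-0.024,0,0,0,0,0.6],[0.02,-0.03,0,0,0,0,0.5],[0.02,-0.03,-0.4,0,0,0,0.5],[0.02,-0.03,-0.9,0,0,0,0.5],[0.02,-0.03,-0.9,0,0,0,0.5],[0.02,-0.03,-0.9,0,0,0,0]]'
python3 -m crank '[[0,-0.5,0,0,0,0.2,0],[0,-1,0,0,0,0.4,0],[0,-1,0,0,0,0.6,0],[0,-1,0,0,0,0.79,0],[0,-1,0,0,0,0.79,0]]'
python3 -m crank '[[-0.4,0,0,0,0,0,0],[-0.8,0,0,0,0,0,0],[-0.8,0,0,0,0,0,0],[-0.8,0,0,0,0,0,0]]'
python3 - <<'E'
from h import *
go([538,375,120],3.4)
p,d,W,ci=shot("wrist","w5")
hs=cv2.cvtColor(p,cv2.COLOR_RGB2HSV).astype(int);H,S,V=[hs[...,i] for i in range(3)];Z=W[...,2]
m=((H<8)|(H>172))&(S>150)&(Z>52)&(Z<70);print("lever",m.sum(),rect(W[m][:,:2]))
k=(S<70)&(V>110)&(Z>42)&(Z<58)&(np.hypot(W[...,0]-570,W[...,1]+259)<34);print("die",rect(W[k][:,:2]),np.median(Z[k]))
b=(H>95)&(H<125)&(S>100)&(Z>14)&(Z<30)&(W[...,0]<660);print("holder",rect(W[b][:,:2]))
E
```

```text
time_s: 12.8
eef_pos: [550.7, -109.1, 329.6]
ee_rot: [0.001, 0.382, 0.924, 0.0]
force: [-0.3, 1.2, -1.1]
grip_width: 0.657
grip_force: 0.0
time_s: 13.3
eef_pos: [479.9, -180.3, 327.5]
ee_rot: [-0.001, 0.647, 0.763, -0.0]
force: [0.1, -0.3, -1.3]
grip_width: 0.998
grip_force: 0.0
time_s: 13.7
eef_pos: [493.4, -259.2, 327.5]
ee_rot: [-0.001, 0.645, 0.764, 0.0]
force: [-1.3, 0.3, -0.8]
grip_width: 1.0
grip_force: 0.0
t 13.7 tcp [ 493.4 -259.2  327.5] w 1.0 F [-1.3  0.3 -0.8] shift [6.175 1.507 0.534] turn [-0.002 -0.002  0.14 ]
lever 4498 [array([ 557.2, -177.4]), array([ 25. , 131.7]), 5.9]
die [array([ 569.6, -259.6]), array([46.5, 46.7]), 9.2] 49.1919395281609
holder [array([ 564.8, -228.6]), array([ 99.9, 169.5]), 9.3]
```

View pics/w5.png

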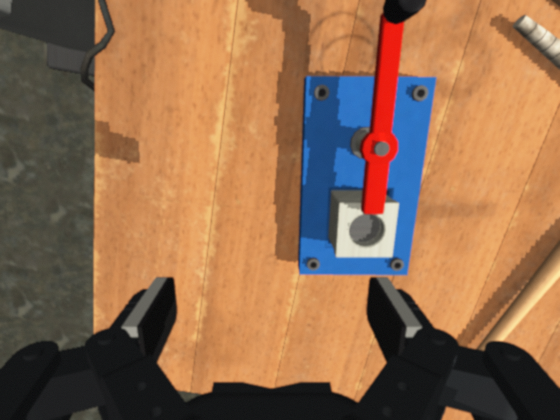

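```bash
python3 - <<'E'
from h import *
p,d,W,ci=shot("wrist","w6")
hs=cv2.cvtColor(p,cv2.COLOR_RGB2HSV).astype(int);H,S,V=[hs[...,i] for i in range(3)];Z=W[...,2]
m=((H<8)|(H>172))&(S>150)&(Z>58)&(Z<66);q=W[m][:,:2]
a=np.radians(9.35);R=np.array([[np.cos(a),np.sin(a)],[-np.sin(a),np.cos(a)]]);L=(q-[564.9,-228.9])@R.T
for y in range(-16,110,8):
    s=L[abs(L[:,1]-y)<3]
    if len(s)>5: print(y,np.round([s[:,0].min(),s[:,0].max(),(s[:,0].min()+s[:,0].max())/2],1))
print(L[:,1].min())
kn=(V<70)&(Z>84)&(Z<96);print("knob local",((W[kn][:,:2]-[564.9,-228.9])@R.T).mean(0))
E
```

```text
-8 [-7.9  7.  -0.4]
0 [-8.1  8.  -0. ]
8 [-8.   7.1 -0.5]
16 [-8.   7.3 -0.3]
24 [-8.3  7.5 -0.4]
32 [-13.   12.   -0.5]
40 [-12.   11.5  -0.2]
48 [-7.6  6.8 -0.4]
56 [-7.1  6.4 -0.4]
64 [-7.   6.2 -0.4]
72 [-7.2  6.5 -0.3]
80 [-6.9  6.4 -0.3]
88 [-7.1  7.  -0.1]
96 [-7.   6.9 -0. ]
104 [-6.9  6.9 -0. ]
-13.083491546382376
knob local [ -1.59059598 115.21271976]
```

The lever's bar is parallel to the holder's y axis to within 0.5 mm over 110 mm, with its nose over the die at (373,213), so it is fully shut. Next is the punch arm.

```bash

python3 -m crank '[[0.5,0.1,0,0,0,0.14,0],[1,0.2,0,0,0,0.14,0],[1,0.2,0,0,0,0.14,0]]'
python3 -m crank '[[0.5,0.1,0,0,0,0,0],[1,0.13,0,0,0,0,0],[1,0.13,0,0,0,0,0]]'
python3 -m crank '[[0.5,0.1,0,0,0,0,0],[1,0.13,0,0,0,0,0],[1,0.13,0,0,0,0,0]]'
python3 -m crank '[[0.5,0.1,0,0,0,0,0],[1,0.13,0,0,0,0,0],[1,0.13,0,0,0,0,0]]'
python3 -m crank '[[0.5,0.1,0,0,0,0,0],[1,0.13,0,0,0,0,0],[1,0.13,0,0,0,0,0]]'
python3 -m crank '[[0.4,0.1,0,0,0,0,0],[0.7,0.1,0,0,0,0,0],[0.7,0.1,0,0,0,0,0],[0.7,0.1,0,0,0,0,0]]'
python3 - <<'E'
from h import *
go([539,375,120],3.4)
p,d,W,ci=shot("wrist","w7")
go([539,375,120],3.4)
print(proj(ci,[539,375,42]))
hs=cv2.cvtColor(p,cv2.COLOR_RGB2HSV).astype(int);H,S,V=[hs[...,i] for i in range(3)];Z=W[...,2]
near=(abs(W[...,0]-540)<45)&(abs(W[...,1]-400)<130)
g=near&(H>55)&(H<95)&(S>80)&(Z>36)&(Z<48);print("green",g.sum(),rect(W[g][:,:2]),np.median(Z[g]))
h=near&(Z>48)&(Z<62)&(W[...,1]<350);print("head",h.sum(),rect(W[h][:,:2]),np.median(Z[h]))
q=W[g];vx,vy,x0,y0=cv2.fitLine(q[:,:2].astype(np.float32),cv2.DIST_HUBER,0,.01,.01).ravel();print("line",np.degrees(np.arctan2(vy,vx)),x0,y0)
b=near&(H>12)&(H<35)&(S>90)&(Z>36)&(Z<48)&(abs(W[...,0]-540)<12)&(W[...,1]>345)&(W[...,1]<420);print("brass",b.sum(),rect(W[b][:,:2]))
E
```

```text
time_s: 14.1
eef_pos: [496.2, -151.8, 328.7]
ee_rot: [-0.001, 0.684, 0.729, 0.0]
force: [-0.8, -1.2, 0.3]
grip_width: 1.0
grip_force: 0.0
time_s: 14.4
eef_pos: [503.2, -51.5, 328.7]
ee_rot: [-0.001, 0.684, 0.73, 0.0]
force: [-0.7, -1.9, 0.7]
grip_width: 0.998
grip_force: 0.0
time_s: 14.7
eef_pos: [510.3, 48.7, 328.7]
ee_rot: [-0.0, 0.684, 0.729, 0.0]
force: [0.3, -0.7, -0.5]
grip_width: 1.002
grip_force: 0.0
time_s: 15.0
eef_pos: [517.6, 148.7, 328.6]
ee_rot: [-0.0, 0.684, 0.729, 0.0]
force: [0.1, 0.1, -0.2]
grip_width: 1.002
grip_force: 0.0
time_s: 15.3
eef_pos: [524.9, 248.7, 328.5]
ee_rot: [-0.0, 0.685, 0.729, 0.0]
force: [-0.0, -1.8, 0.5]
grip_width: 1.0
grip_force: 0.0
time_s: 15.7
eef_pos: [531.7, 314.9, 328.4]
ee_rot: [0.0, 0.686, 0.727, -0.0]
force: [-0.1, -0.6, -0.2]
grip_width: 1.001
grip_force: 0.0
t 15.7 tcp [531.7 314.9 328.4] w 1.001 F [-0.1 -0.6 -0.2] shift [0.596 0.108 0.534] turn [-0.001  0.001 -0.002]
t 15.75 tcp [531.8 314.4 328.5] w 1.0 F [-0.4 -0.2 -0.3] shift [0.601 0.106 0.535] turn [-0.     0.001 -0.003]
(np.float64(285.99262062843985), np.float64(135.07422684628796))
green 3452 [array([538.9, 402.1]), array([ 14.8, 123. ]), 2.8] 41.17711815069268
head 2358 [array([543.3, 319.8]), array([42.4, 43. ]), 81.8] 53.15024937118396
line -87.07605 538.4632 408.04807
brass 146 [array([540. , 383.4]), array([16.2, 73.9]), 2.9]
```

View pics/w7.png

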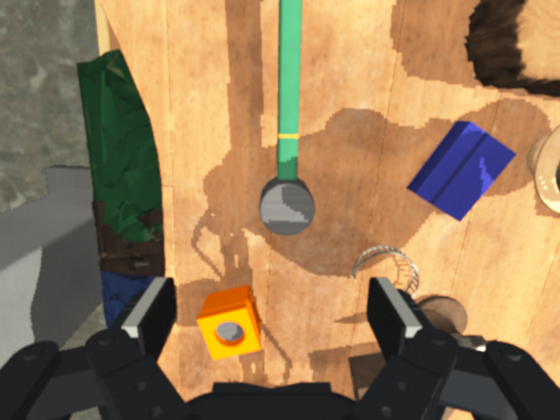

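The brass band is at (289,136) and the head at (287,207). The bar and head estimates agree on the balance point at (540.4,374.6), bar direction 92.9°.

```bash

python3 -m crank '[[0.3,0.06,0,0,0,0.01,0],[0.6,0.12,0,0,0,0.01,0],[0.6,0.12,0.4,0,0,0.01,0],[0.6,0.12,0.9,0,0,0.01,0],[0.6,0.12,0.9,0,0,0.01,0],[0.6,0.12,0.9,0,0,0.01,0]]'
python3 - <<'E'
from h import *
go([540.4,374.6,34.5],2.9)
p,d,W,ci=shot("wrist","w8");print(proj(ci,[540.4,374.6,42]))
p=cv2.imread("pics/w8.png");hs=cv2.cvtColor(p,cv2.COLOR_BGR2HSV).astype(int);H,S=hs[...,0],hs[...,1];Z=W[...,2]
b=(H>15)&(H<32)&(S>90)&(Z>36)&(Z<48)&(abs(W[...,0]-540)<7)&(abs(W[...,1]-374)<8);print(b.sum(),W[b].mean(0))
g=(H>55)&(H<95)&(S>80)&(Z>36)&(Z<48);print("green",rect(W[g][:,:2]))
E
```

```text
time_s: 16.35
eef_pos: [540.8, 375.3, 239.9]
ee_rot: [0.0, 0.69, 0.724, -0.0]
force: [0.6, 0.0, 0.6]
grip_width: 0.999
grip_force: 0.0
t 16.35 tcp [540.8 375.3 239.9] w 0.999 F [0.6 0.  0.6] shift [-0.007 -0.004  0.504] turn [ 0.     0.    -0.003]
(np.float64(270.7864052006899), np.float64(259.77897424132254))
114 [539.76770267 374.47922449  41.19012893]
green [array([538.5, 414.8]), array([ 15.5, 150.1]), 2.8]
```

```bash

python3 -m crank '[[-0.008,-0.01,0.3,0,0,0,0],[-0.008,-0.01,0.5,0,0,0,0],[-0.008,-0.01,0.5,0,0,0,0],[-0.008,-0.01,0.5,0,0,0,0.5],[-0.008,-0.01,0.5,0,0,0,1],[-0.008,-0.01,0.5,0,0,0,1],[-0.008,-0.01,0.5,0,0,0,1],[-0.008,-0.01,0.5,0,0,0,1],[-0.008,-0.01,0.5,0,0,0,1],[-0.008,-0.01,0.5,0,0,0,1]]' 90
python3 -m crank '[[0,0,-0.1,0,0,0,1],[0,0,-0.3,0,0,0,1],[0,0,-0.6,0,0,0,1],[0,0,-1,0,0,0,1],[0,0,-1,0,0,0,1]]'
cat > lev.py <<'E'
from h import *
import sys
go([0,0,0],3)
p,d,W,ci=shot("wrist",sys.argv[1]);s=status.sense();g=s["eef_pos"]
R=Ro.from_quat(s["ee_rot"][[1,2,3,0]]).as_matrix()
hs=cv2.cvtColor(p,cv2.COLOR_RGB2HSV).astype(int);H,S=hs[...,0],hs[...,1]
T=(W-g)@R  # tool frame
gz=T[...,2]
m=(H>55)&(H<95)&(S>80)&(gz>130)&(gz<165)&(abs(T[...,1])<25);q=T[m]
c=np.polyfit(q[:,0],q[:,2],1);e=np.polyfit(q[:,0],q[:,1],1);print("green",m.sum(),"pitch deg",np.degrees(np.arctan(c[0])),"top depth at 0",c[1],"yaw err deg",np.degrees(np.arctan(e[0])),"y at 0",e[1],"x range",q[:,0].min(),q[:,0].max())
h=(gz>118)&(gz<152)&(T[...,0]<-30)&(T[...,0]>-85)&(abs(T[...,1])<30)
if h.sum()>5: print("head tool",h.sum(),rect(T[h][:,:2]),np.median(T[h][:,2]))
E
python3 lev.py w9
```

```text
time_s: 17.4
eef_pos: [539.3, 375.5, 189.5]
ee_rot: [0.0, 0.689, 0.724, 0.001]
force: [-0.6, -0.5, 7.1]
grip_width: 0.17
grip_force: 87.8
time_s: 17.9
eef_pos: [539.6, 375.8, 294.1]
ee_rot: [0.002, 0.689, 0.724, 0.004]
force: [1.1, 0.1, -5.3]
grip_width: 0.17
grip_force: 88.7
t 17.9 tcp [539.6 375.8 294.1] w 0.17 F [ 1.1  0.1 -5.3] shift [-3.49  -5.586  1.335] turn [ 0.01  -0.004 -0.004]
green 15340 pitch deg -0.10407092507824031 top depth at 0 144.88307789096672 yaw err deg -0.06219082418190143 y at 0 1.0572833888493185 x range -36.4277142456708 111.52917405297374
head tool 722 [array([-34.1,   1. ]), array([23. ,  8.1]), 89.4] 145.0658600388142
```

View pics/w9.png

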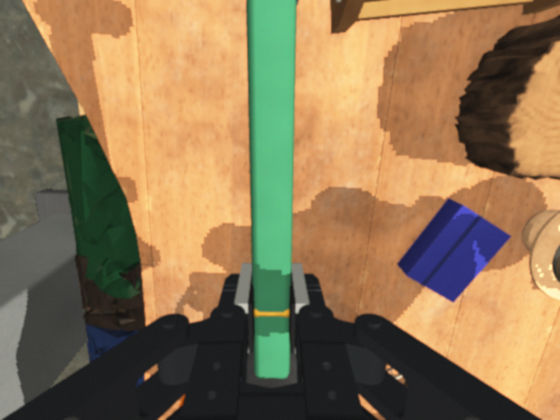

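The bar is held at the brass band (272,313) and level: pitch −0.1°, no yaw slip. Now I'll carry it with clearance.

```bash

python3 -m crank '[[-0.15,0,-0.1,0,0,0,1],[-0.35,0,-0.25,0,0,0,1],[-0.65,0,-0.4,0,0,0,1],[-0.97,0,-0.4,0,0,0,1]]'
python3 -m crank '[[-0.33,0,0,0,0,0,1],[-0.65,0,0,0,0,0,1],[-0.97,0,0,0,0,0,1]]'
python3 -m crank '[[-0.33,0,0,0,0,0,1],[-0.65,0,0,0,0,0,1],[-0.97,0,0,0,0,0,1]]'
python3 -m crank '[[-0.33,0,0,0,0,0,1],[-0.65,0,0,0,0,0,1],[-0.97,0,0,0,0,0,1]]'
python3 -m crank '[[-0.33,0,0,0,0,0,1],[-0.65,0,0,0,0,0,1],[-0.97,0,0,0,0,0,1]]'
python3 -m crank '[[-0.33,0,0,0,0,0,1],[-0.65,0,0,0,0,0,1],[-0.85,0,0,0,0,0,1],[-0.95,0,0,0,0,0,1],[-0.95,0,0,0,0,0,1],[-0.95,0,0,0,0,0,1]]'
python3 lev.py w10; python3 -c "
from h import *
go([566.9,-204.1,134.5],2.9)"
```

```text
time_s: 18.35
eef_pos: [543.8, 277.2, 329.0]
ee_rot: [0.0, 0.689, 0.725, -0.0]
force: [0.4, -0.3, -6.2]
grip_width: 0.17
grip_force: 88.9
time_s: 18.65
eef_pos: [548.2, 179.6, 327.0]
ee_rot: [-0.001, 0.69, 0.724, -0.002]
force: [0.6, -0.7, -5.8]
grip_width: 0.171
grip_force: 88.8
time_s: 18.95
eef_pos: [552.8, 82.8, 327.0]
ee_rot: [-0.001, 0.69, 0.724, -0.001]
force: [1.3, -0.8, -6.5]
grip_width: 0.169
grip_force: 88.8
time_s: 19.25
eef_pos: [557.5, -13.9, 327.0]
ee_rot: [-0.002, 0.69, 0.724, -0.001]
force: [0.8, 0.6, -6.9]
grip_width: 0.173
grip_force: 88.8
time_s: 19.55
eef_pos: [562.2, -110.8, 327.0]
ee_rot: [-0.002, 0.69, 0.724, -0.001]
force: [0.2, 0.3, -7.0]
grip_width: 0.171
grip_force: 88.8
time_s: 20.15
eef_pos: [567.7, -202.9, 328.3]
ee_rot: [-0.001, 0.689, 0.725, 0.0]
force: [-1.0, 0.2, -6.4]
grip_width: 0.168
grip_force: 88.7
t 20.15 tcp [ 567.7 -202.9  328.3] w 0.168 F [-1.   0.2 -6.4] shift [ 2.309 -5.567  1.74 ] turn [-0.001 -0.001 -0.003]
green 15451 pitch deg -0.01098068038225768 top depth at 0 148.55796504090134 yaw err deg -0.0389669909983156 y at 0 -0.18961065808163693 x range -36.651475908114506 111.02346399235235
head tool 689 [array([-34.4,  -0.2]), array([22.9,  8.7]), 89.5] 148.49845990947637
t 20.2 tcp [ 567.8 -202.6  328.5] w 0.169 F [-0.3  0.8 -6.2] shift [-0.015 -0.009  0.39 ] turn [-0.001 -0.001 -0.   ]
```

```bash

python3 -m crank '[[-0.01,-0.01,0.1,0,0,0,1],[-0.015,-0.01,0.25,0,0,0,1],[-0.015,-0.01,0.36,0,0,0,1],[-0.015,-0.01,0.39,0,0,0,1],[-0.015,-0.01,0.39,0,0,0,1],[-0.015,-0.01,0.39,0,0,0,1]]'
python3 lev.py w11; python3 - <<'E'
from h import *
go([566.9,-204.1,134.5],2.9)
s=status.sense();R=Ro.from_quat(s["ee_rot"][[1,2,3,0]]).as_matrix()
for n in("wrist","top","scene"):
    p,d,W,ci=shot(n,n+"11");hs=cv2.cvtColor(p,cv2.COLOR_RGB2HSV).astype(int);H,S,V=[hs[...,i] for i in range(3)];Z=W[...,2]
    T=(W-s["eef_pos"])@R
    b=(H>10)&(H<34)&(S>90)&(T[...,2]>140)&(T[...,2]<158)&(abs(T[...,1])<7)&(abs(T[...,0])<12)
    if b.any(): print(n,"brass tool",b.sum(),T[b].mean(0))
    h=(Z>146)&(Z<162)&(np.hypot(W[...,0]-570,W[...,1]+258)<30);print(n,"head",h.sum(),rect(W[h][:,:2]) if h.sum()>5 else 0,np.median(Z[h]) if h.any() else 0)
    k=(S<60)&(V>110)&(Z>44)&(Z<54)&(np.hypot(W[...,0]-570,W[...,1]+258)<36);print(n,"die",k.sum(),rect(W[k][:,:2]) if k.sum()>5 else 0)
    f=(Z>92)&(Z<108)&(np.hypot(W[...,0]-570,W[...,1]+258)<30);print("punch low",f.sum(),W[f].mean(0) if f.any() else 0)
a=cv2.imread("pics/scene11.png")[70:220,260:460];cv2.imwrite("pics/fin.png",cv2.resize(a,(800,600),interpolation=3))
E
```

```text
time_s: 20.8
eef_pos: [567.0, -205.4, 290.2]
ee_rot: [0.001, 0.689, 0.724, 0.0]
force: [0.1, -0.0, -6.2]
grip_width: 0.167
grip_force: 88.6
t 20.8 tcp [ 567.  -205.4  290.2] w 0.167 F [ 0.1 -0.  -6.2] shift [ 2.332 -5.562  1.346] turn [ 0.001  0.001 -0.004]
green 15445 pitch deg 0.00012425449200640428 top depth at 0 148.53355581209286 yaw err deg -0.07333467589284685 y at 0 -0.07695117731237758 x range -36.6055348355972 111.32849190710752
head tool 663 [array([-34.2,  -0. ]), array([ 8.4, 22.9]), 0.4] 148.37444450488144
t 20.85 tcp [ 566.9 -205.4  290.4] w 0.171 F [-0.5 -0.9 -6.6] shift [0.013 0.    0.009] turn [ 0.001  0.001 -0.001]
wrist brass tool 194 [-1.05785506e+00 -8.72205623e-02  1.48208937e+02]
wrist head 25 [array([ 569.1, -239.6]), array([7.2, 1.7]), 7.4] 146.41339254690658
wrist die 0 0
punch low 0 0
top head 0 0 0
top die 0 0
punch low 0 0
scene brass tool 2 [ -1.21220336   2.71709041 147.06449423]
scene head 33 [array([ 563.3, -248.6]), array([40.1, 17.9]), 27.3] 151.85037191453364
scene die 133 [array([ 565.4, -260.1]), array([39.9, 51.4]), 4.6]
punch low 1 [ 558.62400923 -259.18987915  103.29727457]
```

View pics/fin.png

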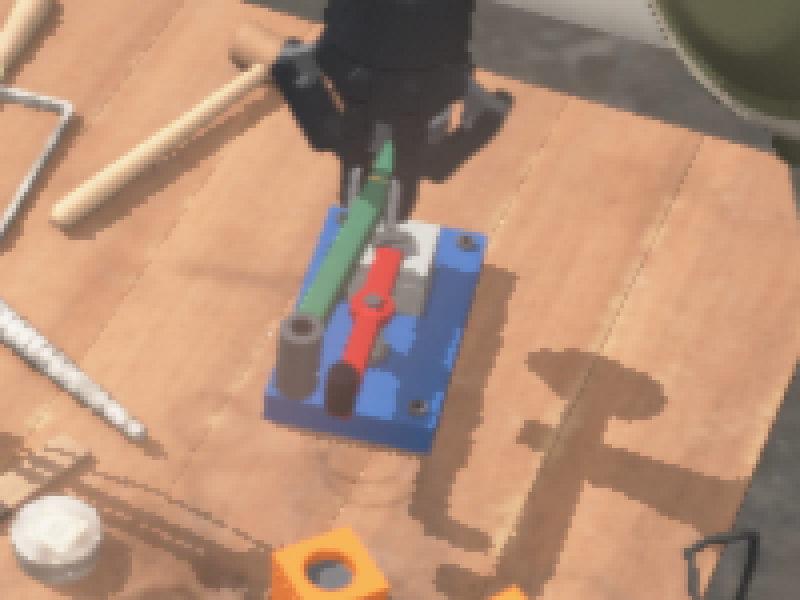

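The crop shows the punch arm level above the locked die, with the lever shut and everything clear. The head is about 2 mm too far along −y, so I'll correct that and hand in.

```bash

python3 -m crank '[[0.02,0,0.005,0,0,0,1],[0.02,0,0.005,0,0,0,1],[0.02,0,0.005,0,0,0,1],[0.02,0,0.005,0,0,0,1],[0.02,0,0.005,0,0,0,1]]'
python3 lev.py w12; python3 -c "
from rig import ticket
print(ticket.finish_job())"
```

```text
time_s: 21.5
eef_pos: [566.7, -203.4, 289.2]
ee_rot: [0.0, 0.689, 0.724, 0.0]
force: [-0.1, -0.4, -6.3]
grip_width: 0.167
grip_force: 88.6
t 21.5 tcp [ 566.7 -203.4  289.2] w 0.167 F [-0.1 -0.4 -6.3] shift [ 2.311 -5.56   1.342] turn [ 0.    -0.    -0.004]
green 15440 pitch deg 0.018708160209479706 top depth at 0 148.3785576712878 yaw err deg -0.07467392728257193 y at 0 -0.07311988960094591 x range -36.42072192439667 111.11949067427658
head tool 675 [array([-34.2,   0.1]), array([ 8.7, 23. ]), 1.3] 148.27148391812827
the job is handed in; nothing more can be done
None
```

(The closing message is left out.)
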